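Load the tart baker and set its timer

TASK

Open the hinged lid of the clamshell tart baker, lay the oblong tart in its tin flat on the lower plate inside the rim without tipping it, and shut the lid fully. Then reach into the guard beside it and turn the sunken timer knob clockwise until its pointer faces the raised mark on the guard's rim. Leave the two round tarts where they are.

Things in the scene. Friction and masses are not known exactly. Their poses are not given: they have to be found in the camera images.
- baker: Stainless countertop baker, fixed to the worktop, a clamshell 150 x 150 mm with a timer panel 150 x 114 mm joined to its left (+y) side. Origin: centre of the clamshell's underside, on the worktop; x points from the front (handle) to the hinge at the back, y to the timer panel, z up. The shut lid's top is 105 mm above the worktop; the lower half's rim (8 mm thick, inside opening 134 x 134 mm) ends at 75 mm. It stands at a different place and yaw each time.
- plate (a point): Centre of the lower plate's flat top, where the tart goes, 50 mm above the worktop and 25 mm below the rim of the lower half; axes as the baker's.
- lid (a joint): Hinge of the lid: 0 shut, grows as it opens, stop at 1.75 rad (just past upright). May start slightly ajar. A stiff hinge (0.4 N m of friction): it stays where it is left; lifting it takes about 4 N at the handle. The lid is a hollow shell (22 mm deep inside, 350 g), with room for the tart beneath when shut.
- hinge (a point): Middle of the lid's hinge line, 75 mm behind the plate's centre and 75 mm above the worktop; the hinge line runs along its y; axes as the baker's.
- handle (a point): Grip point in the lid's straight grey handle, moving with it. The handle is a bar 18 x 18 mm that sticks out 75 mm from the lid's front edge, straight away from the hinge; this point lies on its centre line, 190 mm ahead of the hinge line and, lid shut, 13 mm above it; 35 mm from the bar's tip. Nothing is under it. x points along the bar to the hinge, y along the hinge line (across the bar), z out of the lid's top.
- timer (a joint): Timer knob angle: 0 with the pointer facing the front (the baker's -x), grows clockwise seen from above, to 2.2 rad at the stop. At 1.2 rad the pointer faces the mark. Starts near 0. Stays where it is left (0.08 N m of friction).
- timer_grip (a point): On the timer knob's upright axis, 73 mm above the worktop, at the height to grip. The knob is a disc 64 mm across with a grip bar on it, 16 mm thick, 58 mm long, standing from 53 to 83 mm above the worktop. The bar's pointed end with the white line is the pointer: it faces this frame's -x; y is across the bar. The knob sits in a square open-topped guard, inside 100 x 100 mm, walls 6 mm thick rising to 100 mm, the floor at 45 mm.
- mark (a point): Small raised black mark on top of the left (+y) wall of the square guard, 104 mm above the worktop, which the timer's pointer must face.
- oblong_tart: The oblong tart in a dark steel tin 100 x 50 x 28 mm (180 g or so), loose on the worktop. Origin: centre of the underside; x along the long side, y across, z up. The sides are upright and can be gripped across the 50 mm.
- round_tart0: Round tart in a dark steel tin, 84 mm across, 28 mm tall, not to be disturbed. Origin: centre of the underside.
- round_tart1: The other round tart, the same as the first, not to be disturbed.
Not all that is in view belongs to the job. What is shaped like the oblong_tart but pink or purple is not meant.

How it is judged:
By the outcome, as a careful person would: the job done as asked, in the order asked, and still so for the second after the job is handed in, with the robot touching nothing.
It also fails if it takes over 72 s, if anything falls off the work surface, if the arm or the gripper's body presses on something with over 40 N, if the wrist force passes 120 N, or if a joint passes its speed limit or range.

ROBOT

A 6-joint arm with a two-finger parallel gripper is mounted at the origin on the work surface. World frame = base frame: x ahead of the robot, y to its left, z up, the work surface at z = 0. Lengths are in mm, angles in degrees, forces in N, time in s.
With the tool pointing down it reaches from about 250 to 725 mm from the base axis. Payload 4 kg.
Tool frame: the origin (TCP) lies midway between the tips of the shut fingers; the grasp point (between the pads) lies 19 mm behind it; z points along the fingers, y is the line along which they close (so a half turn about z gives the same grasp; the last joint's range is limited). The gripper opens to 85 mm and grips with 20 to 120 N. Pads are 22 mm wide; open, the fingers measure 114 mm over their backs; the gripper's body (76 mm by 85 mm) begins 54 mm behind the grasp point. The pads swing forward as they close: fully open they stand 13 mm farther back than shut.
Start: joints at [76.089, 13.785, 0.286, 76.501, 0, 90], TCP at [120.209, 485.334, 231.306] pointing down, gripper open.
Joint ranges: [-155.79, 155.79], [-60.16, 107.12], [-62.33, 73.08], [-114, 123.19], [-81.49, 82.49], [-180, 180]. Speed limits (degrees/s): [159.86, 159.86, 180, 180, 180, 180].

INTERFACE

Orientations are given as a 3x3 rotation matrix whose columns are the frame's x, y, z axes.
In Python, from workcell import * gives the robot as it stands.
- The arm moves only by the tool step_arm, never from a script. Its argument "deltas" is a list of rows, each an object of numbers: "gripper": the finger opening in cm, from 0 to 8.54; "x", "y", "z": the shift along the tool's x, y, z in cm; "twist": the turn about the tool's z in rad. In form: [{"gripper": .., "x": .., "y": .., "z": .., "twist": ..}, ...]. A call has 1 to 10 rows; each row shifts and turns the commanded pose from where the row before left it, along the tool's axes as they then stand; what a row does not reach is not made up. A row lasts 1/12 s, in which the tool goes at most 41.7 mm and 7.16 degrees, less where a joint would pass 70% of its speed; a pose out of reach is approached as far as the arm can. A call with a gripper value outside its range is refused whole. The fingers move at their own pace and stop on an object; "force" is the grip in N (left out, the last holds). Time passes only in rows, so rows that do not move let the fingers close. It gives the time, the measured TCP pose, the force, the opening and the grip force at its end, in the units of the state.
- state(): the state, without advancing time (a new reading comes with each control period).
- camera(name): name is "scene" or "top" or "wrist"; returns (picture, depth): 384x512x3 uint8, red, green, blue; 384x512 float32, mm along the optical axis (not along the pixel's ray), 0 where there is no reading.
- camera_model(name): a dict with "mtx" (3x3 intrinsics, pixels), "T" (4x4, takes a point from camera to world coordinates). Camera axes: x right, y down, z forward; pixel columns grow to the right and rows downward; lengths in mm; the calibration is good to about 2 mm. A picture is of the moment at which its call begins: read the wrist's pose just before it. camera_model takes no time and is no camera call; for the wrist camera it gives the pose at the moment of the call.
- close_job(): hands the job in; it is judged then, once.
Trained networks look in the newest picture that a camera, given by its name, has taken for a name from the list of things; names that differ only in an ending like _2 or _b are one class to them, and where a whole thing is asked for, a point or a joint stands for the part that bears it (a point fixed in the world has none). Each returns a list of dicts, best first, with "conf" (0 to 1); they miss things now and then, are a little off and sometimes report something else, mostly with a low value. They report only what shows in the picture. A call takes as long as a camera call. They do not tell look-alikes from the thing itself.
- boxes_of(camera, target): "location" ([column, row] in pixels, amid what is visible of it).
- silhouettes(camera, target): "pixels" (384x512 bool, what is visible of it) and "location" ([column, row] in pixels, amid what is visible of it).
- place_of(camera, target): "location" ([column, row] in pixels: a listed point, or the origin of a listed thing).
The state is a dict: "clock": time; "joint_positions": joint angles; "qd": joint speeds; "tau": joint torques, N m; "tool_pos": TCP position; "eef_rot": TCP orientation; "contact_force": force on the tool from outside, world axes, zero at the start; "torque": the same for the moment, N m; "finger_gap": finger opening in mm; "gripper_force": force on a finger pad.
Only numpy, scipy, OpenCV 4.12 (cv2) and the standard library are available. Lean on these libraries where they do the work, as an engineer would, in place of code of your own. Each camera call takes 0.05 s, during which the arm holds its last target. There are 200 camera calls.

## Working session

There is one attempt and no reset: what is moved stays moved. The work goes in short steps, Python scripts to look and compute and a tool call to move; the robot and the scene stay as the last step left them, time stands still between calls to the robot, and variables do not carry over. Pictures are saved under pics/ and viewed, at most 10 in all, crops included, and the job is handed in when it is done.

Besides the shell and the picture viewer there is one more tool, called after "Call:" in YAML: its name, and indented under it one key for each argument. step_arm: Moves the arm, as the interface text tells. Its arguments: {"type":"object","properties":{"deltas":{"type":"array"},"force":{"type":"number"}},"required":["deltas"]}

```bash
ls; mkdir -p pics; cat > h.py <<'E'
from workcell import *
import numpy as np, cv2
def px2w(cam,uv,depth,z=None):
    m=camera_model(cam);K=m["mtx"];T=np.array(m["T"])
    r=np.linalg.inv(K)@np.array([uv[0],uv[1],1.0])
    if z is None:
        p=r*depth
        return (T@np.r_[p,1])[:3]
    d=T[:3,:3]@r; return T[:3,3]+d*(z-T[2,3])/d[2]
def save(n,im,s=1):
    cv2.imwrite("pics/"+n,cv2.resize(im[...,::-1],None,fx=s,fy=s))
E
python3 - <<'E'
from h import *
print(state())
a,da=camera("top")
b,db=camera("scene")
save("a.png",a,1.5);save("b.png",b,1.5)
Z={'plate':50,'hinge':75,'handle':88,'timer_grip':73,'mark':104,'oblong_tart':0,'round_tart0':0,'baker':0}
for c,d in (("top",da),("scene",db)):
  for t in Z:
    for r in place_of(c,t)[:3]:
      u=r["location"];print(c,t,round(r["conf"],2),np.round(u),np.round(px2w(c,u,0,Z[t]),1),np.round(px2w(c,u,d[int(u[1]),int(u[0])]),1))
E
```

```text
pics
{'clock': 0.0, 'joint_positions': array([7.60873693e+01, 1.38333789e+01, 2.14380283e-01, 7.65008981e+01,
       1.35660752e-03, 8.99989836e+01]), 'qd': array([ 0.10055817,  0.0667475 , -0.01469046,  0.08653946,  0.0065818 ,
        0.02045535]), 'tau': array([-9.02176434e-04, -3.72321224e+01,  2.52406633e+01,  1.70326192e-02,
        1.95733128e-05, -3.39519186e-07]), 'tool_pos': array([120.06468484, 484.73053571, 230.4070963 ]), 'eef_rot': array([[-9.70667753e-01,  2.40424284e-01, -5.26129438e-04],
       [ 2.40424858e-01,  9.70665640e-01, -2.02550851e-03],
       [ 2.37143359e-05, -2.09259039e-03, -9.99997810e-01]]), 'contact_force': array([-0.08752253, -0.51355783, -0.09573641]), 'torque': array([ 0.00317095, -0.01757563,  0.01715193]), 'gripper_force': 0.0, 'finger_gap': 85.31356309652742}
top plate 0.58 [175. 224.] [440.2 166.4  50. ] [437.4 152.6 113.4]
top plate 0.42 [133. 198.] [531.7 307.4  50. ] [527.3 295.   86.9]
top hinge 0.89 [165. 169.] [621.  195.8  75. ] [614.7 187.9 107. ]
top handle 0.75 [175. 220.] [449.8 158.8  88. ] [448.3 152.8 115.2]
top timer_grip 0.85 [
[... 599 characters left out ...]
3.2  75. ] [626.4 192.1  71.8]
scene handle 0.64 [344. 223.] [433.9 143.7  88. ] [456.1 156.2 116.5]
scene timer_grip 0.91 [369. 289.] [534.3 311.6  73. ] [540.7 313.8  83.1]
scene mark 0.62 [399. 283.] [486.8 353.7 104. ] [483.3 352.9  99.1]
scene oblong_tart 0.92 [236. 287.] [747.5  65.9   0. ] [756.1  78.   25.1]
scene oblong_tart 0.77 [203. 123.] [ 397. -588.    0.] [ 415.7 -557.3   25.2]
scene oblong_tart 0.7 [342. 211.] [333.1  68.5   0. ] [354.4  81.   26.1]
scene round_tart0 0.71 [261. 184.] [ 447.4 -180.5    0. ] [ 463.3 -162.7   23.3]
scene round_tart0 0.57 [214. 177.] [ 545.1 -311.2    0. ] [ 558.6 -289.7   23.6]
scene baker 0.68 [317. 274.] [557.5 175.1   0. ] [616.7 213.1 105.6]
```

View pics/a.png

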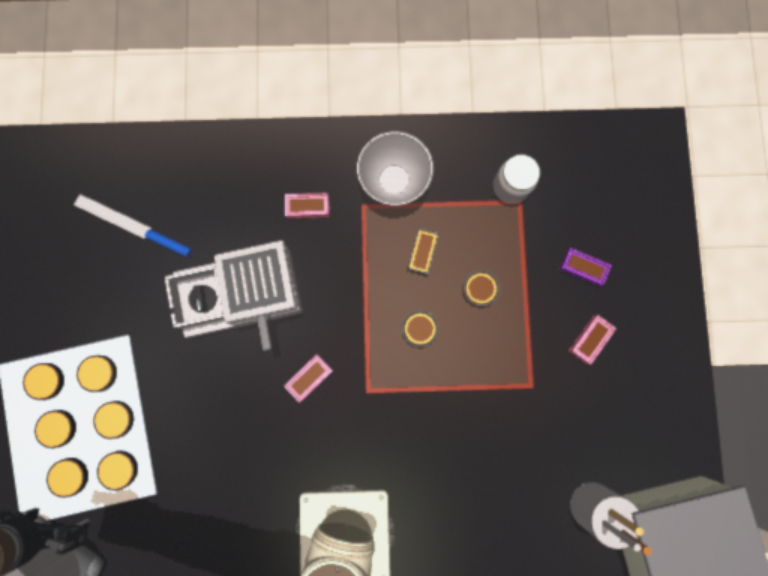

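View pics/b.png

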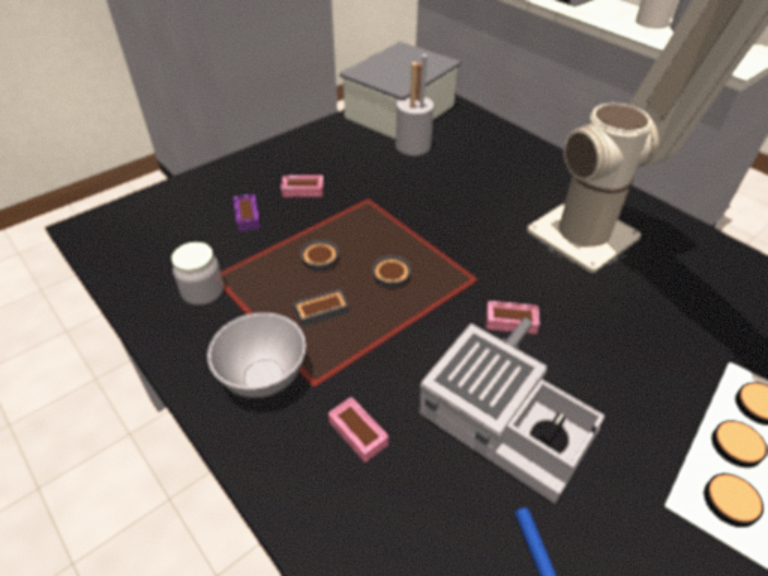

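The real oblong tart is the dark-tinned one on the red-edged mat, at top (282,167) and scene (214,203). The look-alikes are pink at top (205,137), (205,252) and (395,227), and purple at (391,177). The baker is centred near top (170,190), with its handle towards the robot at (177,225).

```bash
cat >> h.py <<'E'
def go(p,yawy=None):
    """deltas in tool frame (cm) to world p for TCP, then twist (rad) so tool y lies at angle yawy (deg, mod 180)"""
    s=state();R=s["eef_rot"];d=R.T@(np.array(p)-s["tool_pos"])/10
    a=np.degrees(np.arctan2(R[1,1],R[0,1])); tw=None
    if yawy is not None:
        e=(yawy-a+90)%180-90; tw=round(float(-np.radians(e)),3)
    print("clock",round(s["clock"],2),"delta cm",np.round(d,2),"twist",tw,"j6",round(s["joint_positions"][5],1),"ya",round(a,1))
E
python3 - <<'E'
from h import *
m=camera_model("wrist");s=state();R=s["eef_rot"]
T=np.array(m["T"]);print(m["mtx"]);print("cam in tool",R.T@(T[:3,3]-s["tool_pos"]),np.round(R.T@T[:3,:3],2))
go([500,190,330],102)
# real tart long axis from top silhouettes
camera("top")
for r in silhouettes("top","oblong_tart"):
    u=r["location"]
    if abs(u[0]-282)<12 and abs(u[1]-167)<12:
        ys,xs=np.nonzero(r["pixels"]);P=np.array([px2w("top",(x,y),0,28)[:2] for x,y in zip(xs,ys)],np.float32)
        print(r["conf"],cv2.minAreaRect(P))
E
```

```text
[[315.35289615   0.         252.07091944]
 [  0.         315.35289615 188.44057316]
 [  0.           0.           1.        ]]
cam in tool [  67.51392028   -0.2435003  -142.8987649 ] [[-0.   -0.96 -0.27]
 [ 1.    0.   -0.  ]
 [ 0.   -0.27  0.96]]
clock 0.9 delta cm [-43.97 -19.54  -9.87] twist -0.452 j6 90.0 ya 76.1
0.79 ((625.211669921875, -194.94522094726562), (50.55588912963867, 102.18061828613281), 72.31478118896484)
```

Call:
step_arm:
  deltas:
    - {"x": -3.65, "y": -1.63, "z": -0.82}
    - {"x": -3.65, "y": -1.63, "z": -0.82}
    - {"x": -3.65, "y": -1.63, "z": -0.82}
    - {"x": -3.65, "y": -1.63, "z": -0.82}
    - {"x": -3.65, "y": -1.63, "z": -0.82}
    - {"x": -3.65, "y": -1.63, "z": -0.82}
    - {"x": -3.65, "y": -1.63, "z": -0.82}
    - {"x": -3.65, "y": -1.63, "z": -0.82}

```text
invalid input
```

Call:
step_arm:
  deltas:
    - {"x": -3.65, "y": -1.63, "z": -0.82}
    - {"x": -3.65, "y": -1.63, "z": -0.82}
    - {"x": -3.65, "y": -1.63, "z": -0.82}
    - {"x": -3.65, "y": -1.63, "z": -0.82}
    - {"twist": -0.113}
    - {"twist": -0.113}
    - {"twist": -0.113}
    - {"twist": -0.113}
    - {}
    - {}

```text
invalid input
```

```bash
python3 - <<'E'
from h import *
s=state();print(s["clock"],s["tool_pos"])
a,d=camera("wrist");save("c.png",a,1.5)
Z={'hinge':75,'handle':88,'timer_grip':73,'mark':104,'plate':50}
for t in Z:
    for r in place_of("wrist",t)[:2]:
      u=r["location"];print(t,round(r["conf"],2),np.round(u),np.round(px2w("wrist",u,0,Z[t]),1),np.round(px2w("wrist",u,d[int(u[1]),int(u[0])]),1))
# height map of baker
m=camera_model("wrist");K=m["mtx"];T=np.array(m["T"])
v,u=np.mgrid[:384,:512]; P=np.stack([(u-K[0,2])/K[0,0]*d,(v-K[1,2])/K[1,1]*d,d],-1)@T[:3,:3].T+T[:3,3]
np.save("P.npy",P)
ok=(d>0)&(P[...,2]>40)&(P[...,2]<160)
q=P[ok][:,:2].astype(np.float32);print(cv2.minAreaRect(q))
g=(d>0)&(abs(P[...,2]-99)<5)
for n,r in enumerate(silhouettes("wrist","lid")[:1]):
    L=P[r["pixels"]&(d>0)];L=L[(L[:,2]>85)]
    c=L.mean(0);uu,ss,vv=np.linalg.svd(L-c,full_matrices=False);print("lid n",vv[2],c,cv2.minAreaRect(L[:,:2].astype(np.float32)))
E
```

```text
1.0 [120.20112714 485.34683859 231.31938349]
((18.228195190429688, 603.8421630859375), (188.7428741455078, 36.02960968017578), 65.10675048828125)
```

View pics/c.png

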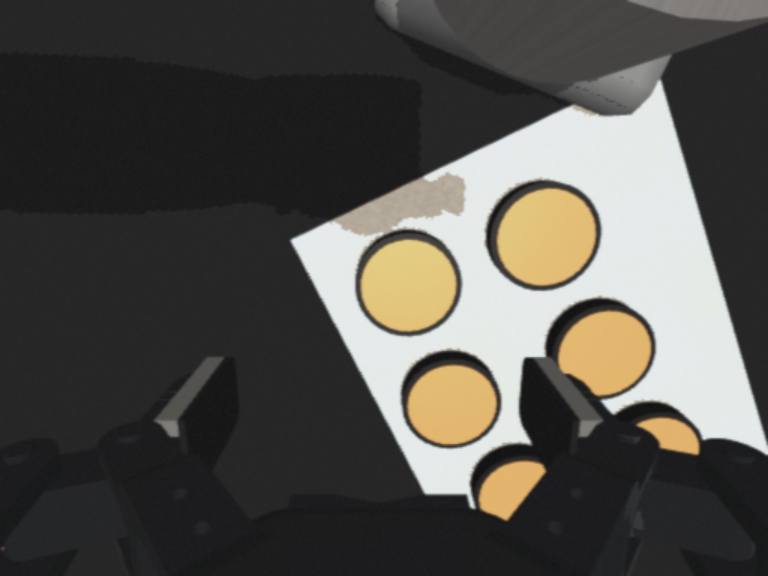

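The moves were refused, probably because every key is needed in each row. The picture shows only the tray of round pies and the fingers. I'll send full rows.

Call:
step_arm:
  deltas:
    - {"gripper": 8.5, "x": -3.65, "y": -1.63, "z": -0.82, "twist": 0}
    - {"gripper": 8.5, "x": -3.65, "y": -1.63, "z": -0.82, "twist": 0}
    - {"gripper": 8.5, "x": -3.65, "y": -1.63, "z": -0.82, "twist": 0}
    - {"gripper": 8.5, "x": -3.65, "y": -1.63, "z": -0.82, "twist": 0}
    - {"gripper": 8.5, "x": -3.65, "y": -1.63, "z": -0.82, "twist": 0}
    - {"gripper": 8.5, "x": -3.65, "y": -1.63, "z": -0.82, "twist": 0}
    - {"gripper": 8.5, "x": -3.65, "y": -1.63, "z": -0.82, "twist": 0}
    - {"gripper": 8.5, "x": -3.65, "y": -1.63, "z": -0.82, "twist": 0}

```text
clock: 2.02
tool_pos: [373.5, 287.1, 297.6]
eef_rot: [[-0.971, 0.24, 0.001], [0.24, 0.971, 0.001], [-0.0, 0.001, -1.0]]
contact_force: [0.9, 1.5, -0.2]
finger_gap: 84.9
gripper_force: 0.0
```

Call:
step_arm:
  deltas:
    - {"gripper": 8.5, "x": -3.65, "y": -1.63, "z": -0.82, "twist": 0}
    - {"gripper": 8.5, "x": -3.65, "y": -1.63, "z": -0.82, "twist": 0}
    - {"gripper": 8.5, "x": -3.65, "y": -1.63, "z": -0.82, "twist": 0}
    - {"gripper": 8.5, "x": -3.65, "y": -1.63, "z": -0.82, "twist": 0}
    - {"gripper": 8.5, "x": 0, "y": 0, "z": 0, "twist": -0.113}
    - {"gripper": 8.5, "x": 0, "y": 0, "z": 0, "twist": -0.113}
    - {"gripper": 8.5, "x": 0, "y": 0, "z": 0, "twist": -0.113}
    - {"gripper": 8.5, "x": 0, "y": 0, "z": 0, "twist": -0.113}
    - {"gripper": 8.5, "x": 0, "y": 0, "z": 0, "twist": 0}

```text
clock: 2.77
tool_pos: [498.5, 189.9, 329.5]
eef_rot: [[-0.978, -0.209, -0.0], [-0.209, 0.978, -0.0], [0.0, -0.0, -1.0]]
contact_force: [-0.6, 1.3, 0.3]
finger_gap: 85.0
gripper_force: 0.0
```

```bash
cat > look.py <<'E'
from h import *
s=state();print(s["clock"],s["tool_pos"])
a,d=camera("wrist");save("d.png",a,1.5)
Z={'hinge':75,'handle':88,'timer_grip':73,'mark':104,'plate':50}
for t in Z:
    for r in place_of("wrist",t)[:2]:
      u=r["location"];print(t,round(r["conf"],2),np.round(u),np.round(px2w("wrist",u,0,Z[t]),1),np.round(px2w("wrist",u,d[int(u[1]),int(u[0])]),1))
m=camera_model("wrist");K=m["mtx"];T=np.array(m["T"])
v,u=np.mgrid[:384,:512]; P=np.stack([(u-K[0,2])/K[0,0]*d,(v-K[1,2])/K[1,1]*d,d],-1)@T[:3,:3].T+T[:3,3]
np.save("P.npy",P)
for n,r in enumerate(silhouettes("wrist","lid")[:1]):
    L=P[r["pixels"]&(d>0)];L=L[(L[:,2]>85)]
    c=np.median(L,0);uu,ss,vv=np.linalg.svd(L-c,full_matrices=False);print("lid n",vv[2],c,cv2.minAreaRect(L[:,:2].astype(np.float32)))
E
python3 look.py
```

```text
2.7667 [498.49443613 189.92724859 329.54492139]
hinge 0.55 [232. 248.] [630.5 188.5  75. ] [614.6 187.5 107. ]
handle 0.91 [229. 108.] [445.6 150.8  88. ] [444.6 152.7 117.4]
timer_grip 0.68 [332. 196.] [529.7 304.2  73. ] [527.3 301.1  82.9]
mark 0.96 [382. 190.] [501.5 351.9 104. ] [501.4 351.7 104.4]
lid n [0.05594352 0.01376476 0.99833905] [540.4496781  167.96549715 114.61172904] ((521.0010986328125, 169.33120727539062), (224.40589904785156, 154.35646057128906), 10.344624519348145)
```

View pics/d.png

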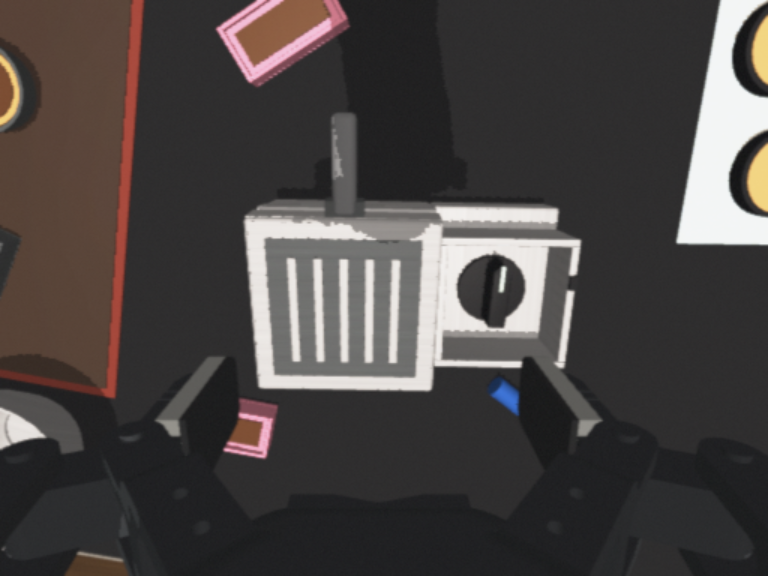

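```bash
python3 - <<'E'
from h import *
go([445,152,89],100.7)
t=np.linspace(.11,1.62,21);h=190*np.cos(t)-13*np.sin(t);z=75+190*np.sin(t)+13*np.cos(t)
print(np.round(np.c_[np.diff(h),-np.diff(z)]/10,2).tolist())
E
```

```text
clock 3.12 delta cm [ 6.01 -2.64 24.07] twist 0.022 j6 9.0 ya 101.9
[[-0.31, -1.4], [-0.41, -1.38], [-0.52, -1.34], [-0.62, -1.3], [-0.71, -1.25], [-0.8, -1.19], [-0.89, -1.13], [-0.97, -1.06], [-1.05, -0.98], [-1.12, -0.9], [-1.19, -0.81], [-1.24, -0.72], [-1.3, -0.62], [-1.34, -0.52], [-1.37, -0.42], [-1.4, -0.32], [-1.42, -0.21], [-1.43, -0.1], [-1.44, 0.01], [-1.43, 0.11]]
```

Call:
step_arm:
  deltas:
    - {"gripper": 8.5, "x": 3.0, "y": -1.32, "z": 2.0, "twist": 0.022}
    - {"gripper": 8.5, "x": 3.0, "y": -1.32, "z": 2.0, "twist": 0}
    - {"gripper": 6, "x": 0, "y": 0, "z": 3.6, "twist": 0}
    - {"gripper": 6, "x": 0, "y": 0, "z": 3.6, "twist": 0}
    - {"gripper": 5, "x": 0, "y": 0, "z": 3.6, "twist": 0}
    - {"gripper": 5, "x": 0, "y": 0, "z": 3.6, "twist": 0}
    - {"gripper": 5, "x": 0, "y": 0, "z": 3.6, "twist": 0}
    - {"gripper": 5, "x": 0, "y": 0, "z": 2.0, "twist": 0}
    - {"gripper": 5, "x": 0, "y": 0, "z": 0, "twist": 0}

```text
clock: 3.87
tool_pos: [440.7, 151.2, 85.3]
eef_rot: [[-0.983, -0.186, -0.009], [-0.186, 0.983, -0.003], [0.01, -0.001, -1.0]]
contact_force: [-1.4, -0.0, -0.7]
finger_gap: 49.8
gripper_force: 0.0
```

Call:
step_arm:
  deltas:
    - {"gripper": 1, "x": 0, "y": 0, "z": 0, "twist": 0}
    - {"gripper": 1, "x": 0, "y": 0, "z": 0, "twist": 0}
    - {"gripper": 1, "x": 0, "y": 0, "z": 0, "twist": 0}
    - {"gripper": 1, "x": 0, "y": 0, "z": 0, "twist": 0}
    - {"gripper": 1, "x": 0, "y": 0, "z": 0, "twist": 0}
  force: 30

```text
clock: 4.28
tool_pos: [446.5, 152.6, 91.4]
eef_rot: [[-0.983, -0.186, 0.004], [-0.186, 0.983, 0.0], [-0.004, -0.0, -1.0]]
contact_force: [1.9, -1.5, 0.6]
finger_gap: 17.7
gripper_force: 35.0
```

Gripped (17.7 mm). Now the opening arc.

Call:
step_arm:
  deltas:
    - {"gripper": 1, "x": -0.31, "y": 0, "z": -1.4, "twist": 0}
    - {"gripper": 1, "x": -0.41, "y": 0, "z": -1.38, "twist": 0}
    - {"gripper": 1, "x": -0.52, "y": 0, "z": -1.34, "twist": 0}
    - {"gripper": 1, "x": -0.62, "y": 0, "z": -1.3, "twist": 0}
    - {"gripper": 1, "x": -0.71, "y": 0, "z": -1.25, "twist": 0}
    - {"gripper": 1, "x": -0.8, "y": 0, "z": -1.19, "twist": 0}
    - {"gripper": 1, "x": 0, "y": 0, "z": 0, "twist": 0}

```text
clock: 4.87
tool_pos: [478.7, 158.9, 170.1]
eef_rot: [[-0.983, -0.186, 0.001], [-0.186, 0.983, 0.0], [-0.001, 0.0, -1.0]]
contact_force: [-1.7, -1.9, 2.4]
finger_gap: 17.1
gripper_force: 34.7
```

Call:
step_arm:
  deltas:
    - {"gripper": 1, "x": -0.89, "y": 0, "z": -1.13, "twist": 0}
    - {"gripper": 1, "x": -0.97, "y": 0, "z": -1.06, "twist": 0}
    - {"gripper": 1, "x": -1.05, "y": 0, "z": -0.98, "twist": 0}
    - {"gripper": 1, "x": -1.12, "y": 0, "z": -0.9, "twist": 0}
    - {"gripper": 1, "x": -1.19, "y": 0, "z": -0.81, "twist": 0}
    - {"gripper": 1, "x": -1.24, "y": 0, "z": -0.72, "twist": 0}
    - {"gripper": 1, "x": -1.3, "y": 0, "z": -0.62, "twist": 0}

```text
clock: 5.45
tool_pos: [551.4, 173.0, 229.7]
eef_rot: [[-0.982, -0.186, -0.007], [-0.186, 0.982, -0.001], [0.007, 0.001, -1.0]]
contact_force: [-4.3, -0.6, -2.2]
finger_gap: 17.5
gripper_force: 36.3
```

Call:
step_arm:
  deltas:
    - {"gripper": 1, "x": -1.34, "y": 0, "z": -0.52, "twist": 0}
    - {"gripper": 1, "x": -1.37, "y": 0, "z": -0.42, "twist": 0}
    - {"gripper": 1, "x": -1.4, "y": 0, "z": -0.32, "twist": 0}
    - {"gripper": 1, "x": -1.42, "y": 0, "z": -0.21, "twist": 0}
    - {"gripper": 1, "x": -1.43, "y": 0, "z": -0.1, "twist": 0}
    - {"gripper": 1, "x": -1.44, "y": 0, "z": 0, "twist": 0}
    - {"gripper": 1, "x": -1.43, "y": 0, "z": 0.1, "twist": 0}
    - {"gripper": 1, "x": 0, "y": 0, "z": 0, "twist": 0}

```text
clock: 6.12
tool_pos: [651.8, 192.6, 244.9]
eef_rot: [[-0.983, -0.186, 0.0], [-0.186, 0.983, 0.002], [-0.001, 0.002, -1.0]]
contact_force: [1.7, 1.6, 3.0]
finger_gap: 17.3
gripper_force: 39.4
```

```bash
python3 - <<'E'
from h import *
a,d=camera("scene");save("e.png",a[130:370,150:470],2)
s=state();print(s["clock"],s["tool_pos"],s["contact_force"],s["finger_gap"])
E
```

```text
6.1667 [651.3640387  192.5423069  244.91598019] [ 0.62452923  1.47821907 -0.51092602] 17.074458122528828
```

View pics/e.png

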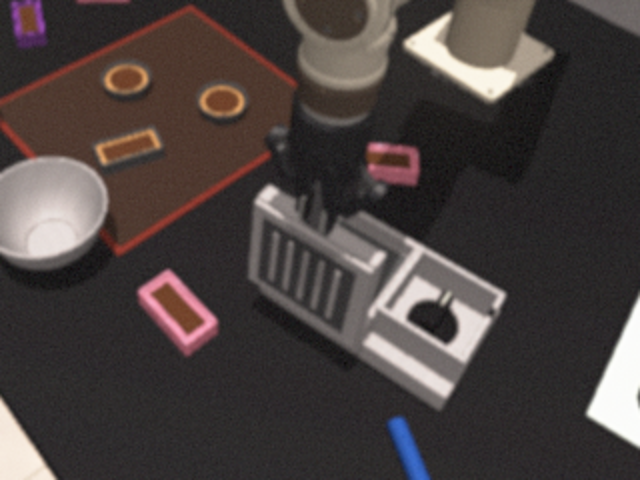

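The lid is just past upright. I'll release it and go above the dark oblong tart.

Call:
step_arm:
  deltas:
    - {"gripper": 6, "x": 0, "y": 0, "z": 0, "twist": 0}
    - {"gripper": 6, "x": 0, "y": 0, "z": 0, "twist": 0}
    - {"gripper": 6, "x": 0, "y": 0, "z": 0, "twist": 0}
    - {"gripper": 8, "x": 0, "y": 0, "z": -2.5, "twist": 0}
    - {"gripper": 8, "x": 0, "y": 0, "z": -3, "twist": 0}
    - {"gripper": 8, "x": 0, "y": 0, "z": -3, "twist": 0}

```text
clock: 6.67
tool_pos: [649.6, 191.1, 330.7]
eef_rot: [[-0.983, -0.186, -0.002], [-0.186, 0.983, -0.001], [0.002, -0.0, -1.0]]
contact_force: [1.5, -0.9, 0.5]
finger_gap: 80.2
gripper_force: 0.0
```

Call:
step_arm:
  deltas:
    - {"gripper": 8, "x": 1.07, "y": -3.74, "z": 0, "twist": 0}
    - {"gripper": 8, "x": 1.07, "y": -3.74, "z": 0, "twist": 0}
    - {"gripper": 8, "x": 1.07, "y": -3.74, "z": 0, "twist": 0}
    - {"gripper": 8, "x": 1.07, "y": -3.74, "z": 0, "twist": 0}
    - {"gripper": 8, "x": 1.07, "y": -3.74, "z": 0, "twist": 0}
    - {"gripper": 8, "x": 1.07, "y": -3.74, "z": 0, "twist": 0}
    - {"gripper": 8, "x": 1.07, "y": -3.74, "z": 0, "twist": 0}
    - {"gripper": 8, "x": 1.07, "y": -3.74, "z": 0, "twist": 0}
    - {"gripper": 8, "x": 1.07, "y": -3.74, "z": 0, "twist": 0}
    - {"gripper": 8, "x": 1.07, "y": -3.74, "z": 0, "twist": 0}

```text
clock: 7.5
tool_pos: [614.3, -197.7, 330.9]
eef_rot: [[-0.983, -0.186, 0.001], [-0.186, 0.983, -0.0], [-0.001, -0.0, -1.0]]
contact_force: [1.3, -0.1, 0.3]
finger_gap: 80.1
gripper_force: 0.0
```

Call:
step_arm:
  deltas:
    - {"gripper": 8, "x": 0, "y": 0, "z": 3.7, "twist": 0.1}
    - {"gripper": 8, "x": 0, "y": 0, "z": 3.7, "twist": 0.1}
    - {"gripper": 8, "x": 0, "y": 0, "z": 3.7, "twist": 0.1}
    - {"gripper": 8, "x": 0, "y": 0, "z": 3.7, "twist": 0.1}
    - {"gripper": 8, "x": 0, "y": 0, "z": 0, "twist": 0.096}
    - {"gripper": 8, "x": 0, "y": 0, "z": 0, "twist": 0}

```text
clock: 8.0
tool_pos: [612.2, -195.3, 178.6]
eef_rot: [[-0.952, 0.306, -0.007], [0.306, 0.952, 0.002], [0.008, -0.0, -1.0]]
contact_force: [0.5, 0.1, 0.9]
finger_gap: 79.9
gripper_force: 0.0
```

```bash
python3 - <<'E'
from h import *
a,d=camera("wrist");save("f.png",a)
for r in silhouettes("wrist","oblong_tart")[:3]:
    ys,xs=np.nonzero(r["pixels"]);dd=d[ys,xs]
    P=np.array([px2w("wrist",(x,y),q) for x,y,q in zip(xs,ys,dd) if q>0]);P=P[P[:,2]>18]
    print(round(r["conf"],2),r["location"],np.median(P[:,2]),np.percentile(P[:,2],98),cv2.minAreaRect(P[:,:2].astype(np.float32)))
r=place_of("wrist","oblong_tart")
for q in r[:2]: print(q["conf"],q["location"],px2w("wrist",q["location"],0,0))
go([625,-195,5],72.3);print(state()["tool_pos"])
E
```

```text
Traceback (most recent call last):
  File "h.py", line 4, in px2w
    m=camera_model(cam);K=m["mtx"];T=np.array(m["T"])
ValueError: time passes only in moves, steps and waits
```

View pics/f.png

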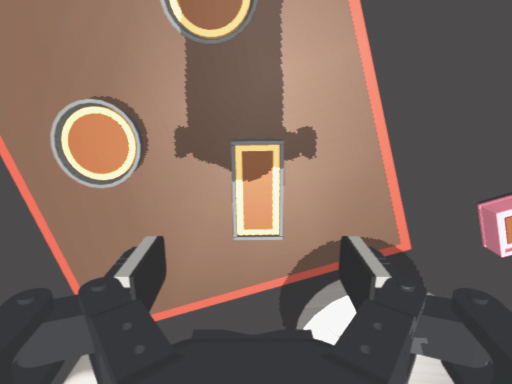

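The close view shows the dark steel tin with its gold crust at (258,190), aligned with the fingers. The round tarts are clear at (97,143) and (210,5), and the bowl is at the bottom.

```bash
cat >> h.py <<'E'
def cloud(cam,d):
    m=camera_model(cam);K=m["mtx"];T=np.array(m["T"]);v,u=np.mgrid[:384,:512]
    return np.stack([(u-K[0,2])/K[0,0]*d,(v-K[1,2])/K[1,1]*d,d],-1)@T[:3,:3].T+T[:3,3]
E
python3 - <<'E'
from h import *
a,d=camera("wrist");C=cloud("wrist",d)
for r in silhouettes("wrist","oblong_tart")[:2]:
    P=C[r["pixels"]&(d>0)];P=P[P[:,2]>18]
    print(round(r["conf"],2),r["location"],np.median(P[:,2]),cv2.minAreaRect(P[:,:2].astype(np.float32)))
go([625,-195,2],72.3);print(state()["tool_pos"])
E
```

```text
0.84 [498.8, 218.6] 25.28512625836808 ((747.8079223632812, 32.58232879638672), (25.10341453552246, 50.78352737426758), 88.47327423095703)
0.69 [256.4, 177.6] 25.461996451565454 ((631.027587890625, -195.8380889892578), (49.928733825683594, 100.26105499267578), 72.99101257324219)
clock 8.2 delta cm [-0.68  0.38 18.28] twist 0.002 j6 -0.1 ya 72.4
[ 616.51509225 -196.3260252   184.75914591]
```

Call:
step_arm:
  deltas:
    - {"gripper": 8, "x": -1.32, "y": 0.49, "z": 3.5, "twist": -0.012}
    - {"gripper": 8, "x": 0, "y": 0, "z": 3.5, "twist": 0}
    - {"gripper": 8, "x": 0, "y": 0, "z": 3.5, "twist": 0}
    - {"gripper": 8, "x": 0, "y": 0, "z": 3, "twist": 0}
    - {"gripper": 7, "x": 0, "y": 0, "z": 2, "twist": 0}
    - {"gripper": 7, "x": 0, "y": 0, "z": 1.3, "twist": 0}
    - {"gripper": 7, "x": 0, "y": 0, "z": 0.8, "twist": 0}
    - {"gripper": 7, "x": 0, "y": 0, "z": 0.4, "twist": 0}
    - {"gripper": 7, "x": 0, "y": 0, "z": 0, "twist": 0}
    - {"gripper": 7, "x": 0, "y": 0, "z": 0, "twist": 0}

```text
clock: 9.03
tool_pos: [630.5, -195.6, 3.9]
eef_rot: [[-0.956, 0.292, 0.003], [0.292, 0.956, -0.001], [-0.003, -0.0, -1.0]]
contact_force: [0.5, 0.3, -0.4]
finger_gap: 70.2
gripper_force: 0.0
```

Call:
step_arm:
  deltas:
    - {"gripper": 4.5, "x": 0, "y": 0, "z": 0, "twist": 0}
    - {"gripper": 4.5, "x": 0, "y": 0, "z": 0, "twist": 0}
    - {"gripper": 4.5, "x": 0, "y": 0, "z": 0, "twist": 0}
    - {"gripper": 4.5, "x": 0, "y": 0, "z": 0, "twist": 0}
  force: 30

```text
clock: 9.37
tool_pos: [630.4, -195.7, 4.0]
eef_rot: [[-0.956, 0.292, 0.003], [0.292, 0.956, -0.001], [-0.003, -0.0, -1.0]]
contact_force: [-0.5, -0.2, 5.7]
finger_gap: 49.4
gripper_force: 33.6
```

Call:
step_arm:
  deltas:
    - {"gripper": 4.5, "x": 0, "y": 0, "z": -1, "twist": 0}
    - {"gripper": 4.5, "x": 0, "y": 0, "z": -2, "twist": 0}
    - {"gripper": 4.5, "x": 0, "y": 0, "z": -3, "twist": -0.09}
    - {"gripper": 4.5, "x": 0, "y": 0, "z": -3, "twist": -0.1}
    - {"gripper": 4.5, "x": 0, "y": 0, "z": -3, "twist": -0.1}
    - {"gripper": 4.5, "x": 0, "y": 0, "z": -3, "twist": -0.1}
    - {"gripper": 4.5, "x": 0, "y": 0, "z": -3, "twist": -0.093}
  force: 40

```text
clock: 9.95
tool_pos: [628.3, -194.9, 183.4]
eef_rot: [[-0.982, -0.19, -0.002], [-0.19, 0.982, 0.001], [0.001, 0.001, -1.0]]
contact_force: [0.2, 0.0, -2.1]
finger_gap: 49.2
gripper_force: 43.4
```

Call:
step_arm:
  deltas:
    - {"gripper": 4.5, "x": 0.58, "y": 1.8, "z": 0, "twist": 0}
    - {"gripper": 4.5, "x": 1.16, "y": 3.59, "z": 0, "twist": 0}
    - {"gripper": 4.5, "x": 1.16, "y": 3.59, "z": 0, "twist": 0}
    - {"gripper": 4.5, "x": 1.16, "y": 3.59, "z": 0, "twist": 0}
    - {"gripper": 4.5, "x": 1.16, "y": 3.59, "z": 0, "twist": 0}
    - {"gripper": 4.5, "x": 0.6, "y": 1.8, "z": 0, "twist": 0}

```text
clock: 10.45
tool_pos: [535.5, -26.2, 182.1]
eef_rot: [[-0.982, -0.188, -0.003], [-0.188, 0.982, 0.002], [0.003, 0.002, -1.0]]
contact_force: [-1.0, -0.1, -2.6]
finger_gap: 49.1
gripper_force: 43.4
```

Call:
step_arm:
  deltas:
    - {"gripper": 4.5, "x": -0.91, "y": 3.27, "z": 0, "twist": 0}
    - {"gripper": 4.5, "x": -0.91, "y": 3.27, "z": 0, "twist": 0}
    - {"gripper": 4.5, "x": -0.91, "y": 3.27, "z": 0, "twist": 0}
    - {"gripper": 4.5, "x": -0.91, "y": 3.27, "z": 0, "twist": 0}
    - {"gripper": 4.5, "x": -0.91, "y": 3.27, "z": 0, "twist": 0}
    - {"gripper": 4.5, "x": -0.9, "y": 3.27, "z": 0, "twist": 0}
    - {"gripper": 4.5, "x": 0, "y": 0, "z": 0, "twist": 0}
    - {"gripper": 4.5, "x": 0, "y": 0, "z": 0, "twist": 0}

```text
clock: 11.12
tool_pos: [555.2, 175.3, 181.7]
eef_rot: [[-0.982, -0.189, -0.001], [-0.189, 0.982, -0.001], [0.002, -0.0, -1.0]]
contact_force: [-0.0, -0.4, -2.6]
finger_gap: 49.0
gripper_force: 43.4
```

```bash
python3 - <<'E'
from h import *
s=state();print(s["clock"],s["tool_pos"],s["finger_gap"])
a,d=camera("wrist");save("g.png",a,1.5);C=cloud("wrist",d)
for t,z in (('hinge',75),('timer_grip',73),('mark',104)):
  for r in place_of("wrist",t)[:1]: 
    u=r["location"];print(t,r["conf"],u,px2w("wrist",u,0,z))
go([557,173,90],100.7)
# points at rim height, and plate height in baker frame
c=np.array([557,173]);y=np.radians(10.7);B=np.array([[np.cos(y),np.sin(y)],[-np.sin(y),np.cos(y)]])
q=(C[...,:2]-c)@B.T
for lo,hi in((70,80),(44,56)):
    m=(d>0)&(C[...,2]>lo)&(C[...,2]<hi)&(abs(q)<90).all(-1); 
    if m.sum(): print(lo,m.sum(),np.percentile(q[m],[1,5,25,50,75,95,99],axis=0).T.round(1))
E
```

```text
11.1167 [555.17094553 175.25070714 181.68602803] 49.01778973905918
timer_grip 0.69 [413.0, 184.5] [530.02219395 302.27589708  73.        ]
mark 0.8 [510.0, 170.2] [502.42578445 349.36209607 104.        ]
clock 11.32 delta cm [-0.16  0.06  9.21] twist -0.002 j6 6.6 ya 100.6
70 5740 [[-75.8 -75.1 -70.8 -47.5  -3.7  36.3  45. ]
 [-75.3 -74.  -67.9  11.9  68.9  75.4  75.8]]
44 8348 [[-68.5 -66.7 -58.6 -47.8 -31.6  30.3  44.2]
 [-67.6 -66.1 -51.3  -2.1  47.1  66.2  86.4]]
```

View pics/g.png

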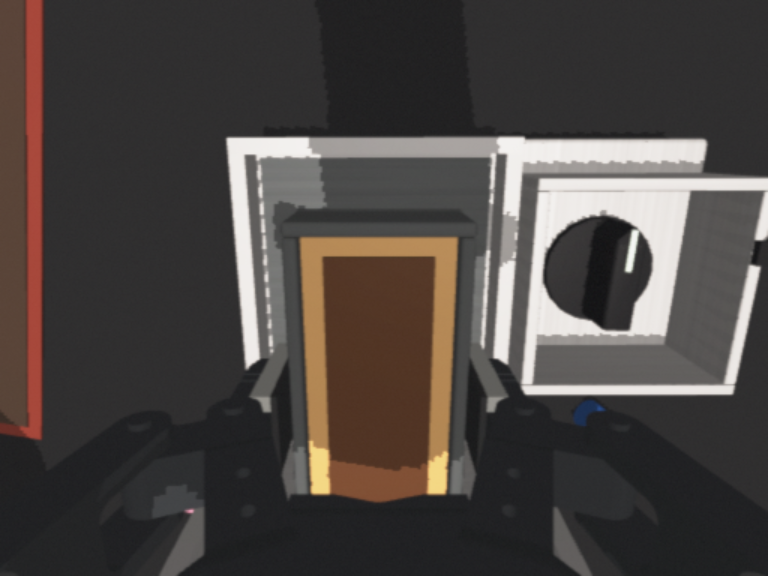

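Call:
step_arm:
  deltas:
    - {"gripper": 4.5, "x": -0.16, "y": 0.06, "z": 2.5, "twist": 0}
    - {"gripper": 4.5, "x": 0, "y": 0, "z": 2.5, "twist": 0}
    - {"gripper": 4.5, "x": 0, "y": 0, "z": 2.5, "twist": 0}
    - {"gripper": 4.5, "x": 0, "y": 0, "z": 2, "twist": 0}
    - {"gripper": 4.5, "x": 0, "y": 0, "z": 1.5, "twist": 0}
    - {"gripper": 4.5, "x": 0, "y": 0, "z": 1.0, "twist": 0}
    - {"gripper": 4.5, "x": 0, "y": 0, "z": 0.4, "twist": 0}
    - {"gripper": 4.5, "x": 0, "y": 0, "z": 0.2, "twist": 0}
    - {"gripper": 4.5, "x": 0, "y": 0, "z": 0, "twist": 0}
    - {"gripper": 4.5, "x": 0, "y": 0, "z": 0, "twist": 0}

```text
clock: 12.15
tool_pos: [558.4, 174.3, 57.4]
eef_rot: [[-0.983, -0.185, 0.002], [-0.185, 0.983, 0.001], [-0.002, 0.0, -1.0]]
contact_force: [0.5, -0.5, -1.9]
finger_gap: 48.7
gripper_force: 43.4
```

Call:
step_arm:
  deltas:
    - {"gripper": 4.5, "x": 0, "y": 0, "z": 0.15, "twist": 0}
    - {"gripper": 4.5, "x": 0, "y": 0, "z": 0.15, "twist": 0}
    - {"gripper": 4.5, "x": 0, "y": 0, "z": 0, "twist": 0}
    - {"gripper": 4.5, "x": 0, "y": 0, "z": 0, "twist": 0}

```text
clock: 12.48
tool_pos: [558.3, 174.6, 54.1]
eef_rot: [[-0.983, -0.185, 0.002], [-0.185, 0.983, 0.001], [-0.002, 0.0, -1.0]]
contact_force: [-0.3, -0.9, 1.6]
finger_gap: 49.1
gripper_force: 43.8
```

Seated (contact has gone positive). I'll release, lift out, and check before closing.

Call:
step_arm:
  deltas:
    - {"gripper": 6.5, "x": 0, "y": 0, "z": 0, "twist": 0}
    - {"gripper": 6.5, "x": 0, "y": 0, "z": 0, "twist": 0}
    - {"gripper": 6.5, "x": 0, "y": 0, "z": 0, "twist": 0}
    - {"gripper": 6.5, "x": 0, "y": 0, "z": -1, "twist": 0}
    - {"gripper": 6.5, "x": 0, "y": 0, "z": -2.5, "twist": 0}
    - {"gripper": 6.5, "x": 0, "y": 0, "z": -3, "twist": 0}
    - {"gripper": 6.5, "x": 0, "y": 0, "z": -3, "twist": 0}
    - {"gripper": 6.5, "x": 2, "y": 0, "z": -3, "twist": 0}
    - {"gripper": 6.5, "x": 3, "y": 0, "z": -2, "twist": 0}

```text
clock: 13.23
tool_pos: [510.9, 165.7, 201.8]
eef_rot: [[-0.983, -0.185, 0.006], [-0.185, 0.983, 0.002], [-0.006, 0.001, -1.0]]
contact_force: [1.2, 0.2, 0.4]
finger_gap: 65.2
gripper_force: 0.0
```

Call:
step_arm:
  deltas:
    - {"gripper": 6.5, "x": 3, "y": 0, "z": -3, "twist": 0}
    - {"gripper": 6.5, "x": 1, "y": 0, "z": -4, "twist": 0}
    - {"gripper": 6.5, "x": 0, "y": 0, "z": -4, "twist": 0}
    - {"gripper": 6.5, "x": 0, "y": 0, "z": -4, "twist": 0}
    - {"gripper": 6.5, "x": 0, "y": 0, "z": 0, "twist": 0}

```text
clock: 13.65
tool_pos: [471.6, 158.5, 357.6]
eef_rot: [[-0.983, -0.185, 0.016], [-0.185, 0.983, 0.005], [-0.016, 0.002, -1.0]]
contact_force: [1.5, 0.7, 0.2]
finger_gap: 65.2
gripper_force: 0.0
```

```bash
python3 - <<'E'
from h import *
s=state();print(s["clock"],s["tool_pos"],s["finger_gap"])
a,d=camera("wrist");save("i.png",a);C=cloud("wrist",d)
for r in silhouettes("wrist","oblong_tart")[:2]:
    P=C[r["pixels"]&(d>0)];P=P[P[:,2]>60];print(r["conf"],r["location"],np.percentile(P[:,2],[5,50,95]),cv2.minAreaRect(P[:,:2].astype(np.float32)))
for r in place_of("wrist","handle")[:1]: u=r["location"];print("handle",r["conf"],u,C[int(u[1]),int(u[0])])
go([652,192.5,330],100.7)
E
```

```text
13.65 [471.56253799 158.46296535 357.64983464] 65.24550959929279
0.95 [256.3, 205.9] [67.82836435 70.31475695 74.66079649] ((555.7184448242188, 173.74351501464844), (100.40560913085938, 49.83890914916992), 10.763639450073242)
0.67 [185.7, 289.5] [379.90586885 381.35029064 383.27609289] ((487.666015625, 128.05938720703125), (0.07325629889965057, 0.20525625348091125), 86.19357299804688)
clock 13.8 delta cm [-18.57   0.04   1.91] twist -0.001 j6 7.9 ya 100.7
```

View pics/i.png

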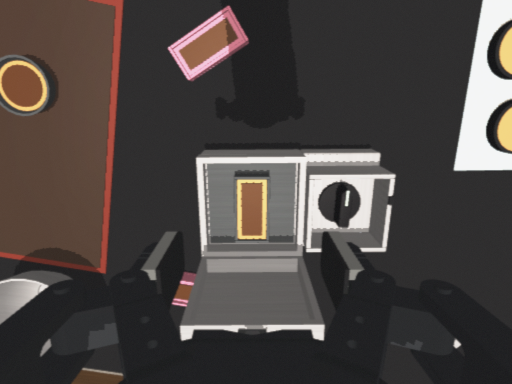

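The tart lies flat and centred at (252,210) in the picture, and the lid stays open at (255,290). I'll go and regrip the handle.

Call:
step_arm:
  deltas:
    - {"gripper": 6.5, "x": -3.7, "y": 0, "z": 0.2, "twist": 0}
    - {"gripper": 6.5, "x": -3.7, "y": 0, "z": 0.2, "twist": 0}
    - {"gripper": 6.5, "x": -3.7, "y": 0, "z": 0.2, "twist": 0}
    - {"gripper": 6.5, "x": -3.7, "y": 0, "z": 0.2, "twist": 0}
    - {"gripper": 6.5, "x": -3.7, "y": 0, "z": 0.2, "twist": 0}
    - {"gripper": 6.5, "x": 0, "y": 0, "z": 0, "twist": 0}
    - {"gripper": 6.5, "x": 0, "y": 0, "z": 3, "twist": 0}
    - {"gripper": 6.5, "x": 0, "y": 0, "z": 3, "twist": 0}
    - {"gripper": 6.5, "x": 0, "y": 0, "z": 3, "twist": 0}
    - {"gripper": 6.5, "x": 0, "y": 0, "z": 1, "twist": 0}

```text
clock: 14.63
tool_pos: [647.1, 190.7, 229.0]
eef_rot: [[-0.983, -0.185, -0.014], [-0.185, 0.983, -0.004], [0.014, -0.001, -1.0]]
contact_force: [-0.3, -0.3, -1.0]
finger_gap: 64.9
gripper_force: 0.0
```

Call:
step_arm:
  deltas:
    - {"gripper": 1, "x": 0, "y": 0, "z": 0, "twist": 0}
    - {"gripper": 1, "x": 0, "y": 0, "z": 0, "twist": 0}
    - {"gripper": 1, "x": 0, "y": 0, "z": 0, "twist": 0}
    - {"gripper": 1, "x": 0, "y": 0, "z": 0, "twist": 0}
    - {"gripper": 1, "x": 0, "y": 0, "z": 0, "twist": 0}
  force: 30

```text
clock: 15.05
tool_pos: [651.3, 192.5, 239.6]
eef_rot: [[-0.983, -0.185, 0.003], [-0.185, 0.983, 0.002], [-0.003, 0.001, -1.0]]
contact_force: [-0.9, 1.2, 1.5]
finger_gap: 17.4
gripper_force: 32.2
```

```bash
python3 - <<'E'
from h import *
s=state();p=s["tool_pos"];c=np.array([631,187]);hx=-(p[:2]-c)@np.array([.9826,.1857]);hz=p[2]+19-75
th=np.arctan2(hz,hx);r=np.hypot(hx,hz);print(hx,hz,r,"theta",th-.068,s["clock"])
t=np.linspace(th,.068,23);print(np.round(np.c_[np.diff(r*np.cos(t)),-np.diff(r*np.sin(t))]/10,2).tolist())
E
```

```text
-20.977465929188522 183.61040429210698 184.80485556694998 theta 1.6165529576017192 15.05
[[1.35, -0.1], [1.36, -0.0], [1.35, 0.09], [1.34, 0.19], [1.33, 0.29], [1.3, 0.39], [1.27, 0.48], [1.23, 0.58], [1.18, 0.66], [1.13, 0.75], [1.07, 0.83], [1.01, 0.91], [0.94, 0.98], [0.87, 1.04], [0.79, 1.11], [0.7, 1.16], [0.62, 1.21], [0.53, 1.25], [0.43, 1.29], [0.34, 1.31], [0.24, 1.34], [0.14, 1.35]]
```

Call:
step_arm:
  deltas:
    - {"gripper": 1, "x": 1.35, "y": 0, "z": -0.1, "twist": 0}
    - {"gripper": 1, "x": 1.36, "y": 0, "z": 0, "twist": 0}
    - {"gripper": 1, "x": 1.35, "y": 0, "z": 0.09, "twist": 0}
    - {"gripper": 1, "x": 1.34, "y": 0, "z": 0.19, "twist": 0}
    - {"gripper": 1, "x": 1.33, "y": 0, "z": 0.29, "twist": 0}
    - {"gripper": 1, "x": 1.3, "y": 0, "z": 0.39, "twist": 0}
    - {"gripper": 1, "x": 1.27, "y": 0, "z": 0.48, "twist": 0}
    - {"gripper": 1, "x": 1.23, "y": 0, "z": 0.58, "twist": 0}

```text
clock: 15.72
tool_pos: [549.8, 172.7, 221.9]
eef_rot: [[-0.983, -0.185, 0.01], [-0.185, 0.983, 0.002], [-0.01, 0.0, -1.0]]
contact_force: [2.9, 0.4, 3.7]
finger_gap: 17.2
gripper_force: 29.6
```

Call:
step_arm:
  deltas:
    - {"gripper": 1, "x": 1.18, "y": 0, "z": 0.66, "twist": 0}
    - {"gripper": 1, "x": 1.13, "y": 0, "z": 0.75, "twist": 0}
    - {"gripper": 1, "x": 1.07, "y": 0, "z": 0.83, "twist": 0}
    - {"gripper": 1, "x": 1.01, "y": 0, "z": 0.91, "twist": 0}
    - {"gripper": 1, "x": 0.94, "y": 0, "z": 0.98, "twist": 0}
    - {"gripper": 1, "x": 0.87, "y": 0, "z": 1.04, "twist": 0}
    - {"gripper": 1, "x": 0.79, "y": 0, "z": 1.11, "twist": 0}
    - {"gripper": 1, "x": 0.7, "y": 0, "z": 1.16, "twist": 0}

```text
clock: 16.38
tool_pos: [473.1, 157.8, 146.3]
eef_rot: [[-0.983, -0.185, 0.006], [-0.185, 0.983, -0.0], [-0.006, -0.001, -1.0]]
contact_force: [0.3, -3.0, 3.6]
finger_gap: 17.5
gripper_force: 29.2
```

Call:
step_arm:
  deltas:
    - {"gripper": 1, "x": 0.62, "y": 0, "z": 1.21, "twist": 0}
    - {"gripper": 1, "x": 0.53, "y": 0, "z": 1.25, "twist": 0}
    - {"gripper": 1, "x": 0.43, "y": 0, "z": 1.29, "twist": 0}
    - {"gripper": 1, "x": 0.34, "y": 0, "z": 1.31, "twist": 0}
    - {"gripper": 1, "x": 0.2, "y": 0, "z": 1.0, "twist": 0}
    - {"gripper": 1, "x": 0.1, "y": 0, "z": 0.8, "twist": 0}
    - {"gripper": 1, "x": 0.05, "y": 0, "z": 0.5, "twist": 0}
    - {"gripper": 1, "x": 0, "y": 0, "z": 0.3, "twist": 0}
    - {"gripper": 1, "x": 0, "y": 0, "z": 0, "twist": 0}
    - {"gripper": 1, "x": 0, "y": 0, "z": 0, "twist": 0}

```text
clock: 17.22
tool_pos: [451.8, 153.7, 73.8]
eef_rot: [[-0.983, -0.185, 0.007], [-0.185, 0.983, 0.0], [-0.007, -0.001, -1.0]]
contact_force: [-10.1, -7.3, 39.4]
finger_gap: 18.0
gripper_force: 35.6
```

The lid has hit its stop with 39 N. I'll release, rise and look at the timer and the lid.

Call:
step_arm:
  deltas:
    - {"gripper": 4, "x": 0, "y": 0, "z": 0, "twist": 0}
    - {"gripper": 4, "x": 0, "y": 0, "z": 0, "twist": 0}
    - {"gripper": 4, "x": 0, "y": 0, "z": -0.5, "twist": 0}
    - {"gripper": 4, "x": 0, "y": 0, "z": -3, "twist": 0}
    - {"gripper": 4, "x": 0, "y": 0, "z": -4, "twist": 0}
    - {"gripper": 4, "x": 0, "y": 0, "z": -4, "twist": 0}

```text
clock: 17.72
tool_pos: [448.0, 153.6, 182.7]
eef_rot: [[-0.983, -0.185, -0.004], [-0.185, 0.983, -0.001], [0.004, -0.0, -1.0]]
contact_force: [1.3, 0.4, -0.1]
finger_gap: 40.1
gripper_force: 0.0
```

Call:
step_arm:
  deltas:
    - {"gripper": 4, "x": -2.1, "y": 2.6, "z": 0, "twist": 0}
    - {"gripper": 4, "x": -2.1, "y": 2.6, "z": 0, "twist": 0}
    - {"gripper": 4, "x": -2.1, "y": 2.6, "z": 0, "twist": 0}
    - {"gripper": 4, "x": -2.1, "y": 2.6, "z": 0, "twist": 0}
    - {"gripper": 4, "x": -2.0, "y": 2.7, "z": 0, "twist": 0}
    - {"gripper": 4, "x": 0, "y": 0, "z": 0, "twist": 0}
    - {"gripper": 4, "x": 0, "y": 0, "z": 0, "twist": 0}

```text
clock: 18.3
tool_pos: [527.2, 303.4, 180.8]
eef_rot: [[-0.982, -0.187, -0.002], [-0.187, 0.982, -0.001], [0.002, -0.001, -1.0]]
contact_force: [-0.4, -0.1, -0.4]
finger_gap: 40.0
gripper_force: 0.0
```

```bash
python3 - <<'E'
from h import *
s=state();print(s["clock"],s["tool_pos"],s["contact_force"],s["finger_gap"])
a,d=camera("wrist");save("j.png",a,1.5);C=cloud("wrist",d)
c=np.array([557,173]);y=np.radians(10.7);B=np.array([[np.cos(y),np.sin(y)],[-np.sin(y),np.cos(y)]])
q=(C[...,:2]-c)@B.T
m=(d>0)&(abs(q)<60).all(-1)&(C[...,2]>80)&(C[...,2]<140)
print("lid",m.sum(),np.polyfit(q[m][:,0],C[m][:,2],1))
for t,z in (('timer_grip',73),('mark',104)):
  for r in place_of("wrist",t)[:1]: u=r["location"];print(t,r["conf"],u,px2w("wrist",u,0,z))
t=np.array([530,302.3]);k=(d>0)&(np.hypot(*(np.moveaxis(C[...,:2],-1,0)-t[:,None,None]))<36)&(C[...,2]>74)&(C[...,2]<92)
P=C[k];print("bar",len(P),np.median(P[:,2]),cv2.minAreaRect(P[:,:2].astype(np.float32)))
E
```

```text
18.3 [527.15255488 303.38107577 180.83291614] [-0.40389099 -0.09592963 -0.40330863] 40.04711573535739
lid 23594 [-3.9770183e-04  1.0702432e+02]
timer_grip 0.97 [251.5, 187.7] [528.30097448 300.64224594  73.        ]
mark 0.57 [329.0, 176.0] [501.27870032 352.03906889 104.        ]
bar 1319 83.62455152206962 ((527.7992553710938, 301.7096252441406), (57.720279693603516, 16.050872802734375), 9.17818546295166)
```

View pics/j.png

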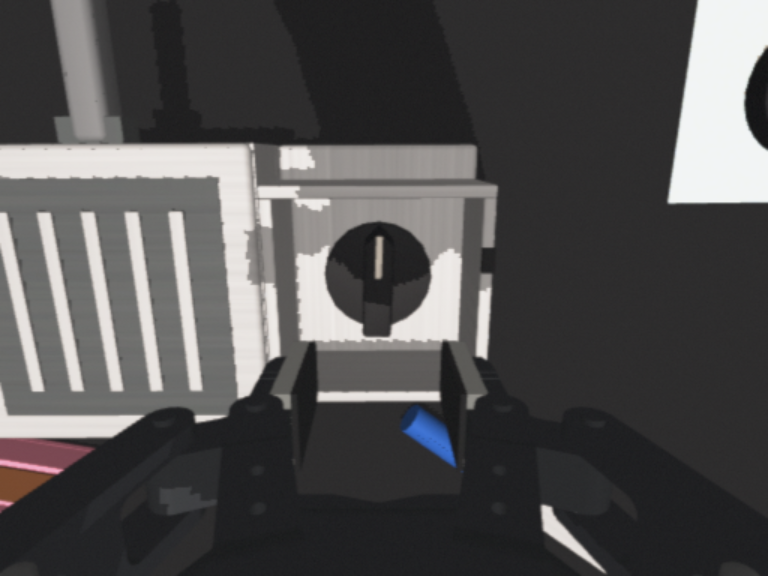

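The lid is shut flat (slope about 0). The pointer at (378,225) faces the front at about 0.03 rad, and the mark is at (488,260). I'll grip the knob.

Call:
step_arm:
  deltas:
    - {"gripper": 4, "x": -0.04, "y": -0.2, "z": 2, "twist": 0.028}
    - {"gripper": 4, "x": 0, "y": 0, "z": 2.5, "twist": 0}
    - {"gripper": 4, "x": 0, "y": 0, "z": 2.5, "twist": 0}
    - {"gripper": 4, "x": 0, "y": 0, "z": 2, "twist": 0}
    - {"gripper": 4, "x": 0, "y": 0, "z": 1.5, "twist": 0}
    - {"gripper": 4, "x": 0, "y": 0, "z": 1, "twist": 0}
    - {"gripper": 4, "x": 0, "y": 0, "z": 0.6, "twist": 0}
    - {"gripper": 4, "x": 0, "y": 0, "z": 0.2, "twist": 0}
    - {"gripper": 4, "x": 0, "y": 0, "z": 0, "twist": 0}
    - {"gripper": 4, "x": 0, "y": 0, "z": 0, "twist": 0}

```text
clock: 19.28
tool_pos: [528.8, 300.2, 60.7]
eef_rot: [[-0.988, -0.157, 0.002], [-0.157, 0.988, 0.001], [-0.002, 0.001, -1.0]]
contact_force: [-0.1, -0.1, 0.3]
finger_gap: 39.7
gripper_force: 0.0
```

Call:
step_arm:
  deltas:
    - {"gripper": 1, "x": 0, "y": 0, "z": 0, "twist": 0}
    - {"gripper": 1, "x": 0, "y": 0, "z": 0, "twist": 0}
    - {"gripper": 1, "x": 0, "y": 0, "z": 0, "twist": 0}
    - {"gripper": 1, "x": 0, "y": 0, "z": 0, "twist": 0}
  force: 40

```text
clock: 19.62
tool_pos: [528.4, 302.9, 61.1]
eef_rot: [[-0.987, -0.159, 0.001], [-0.159, 0.987, 0.006], [-0.002, 0.005, -1.0]]
contact_force: [-2.2, 5.2, 1.1]
finger_gap: 15.2
gripper_force: 43.2
```

Call:
step_arm:
  deltas:
    - {"gripper": 1, "x": 0, "y": 0.25, "z": 0, "twist": 0.06}
    - {"gripper": 1, "x": 0, "y": 0, "z": 0, "twist": 0.09}
    - {"gripper": 1, "x": 0, "y": 0, "z": 0, "twist": 0.1}
    - {"gripper": 1, "x": 0, "y": 0, "z": 0, "twist": 0.1}
    - {"gripper": 1, "x": 0, "y": 0, "z": 0, "twist": 0.1}
    - {"gripper": 1, "x": 0, "y": 0, "z": 0, "twist": 0.1}
    - {"gripper": 1, "x": 0, "y": 0, "z": 0, "twist": 0.1}

```text
clock: 20.2
tool_pos: [528.5, 304.1, 61.1]
eef_rot: [[-0.88, 0.476, 0.002], [0.476, 0.88, 0.003], [-0.001, 0.004, -1.0]]
contact_force: [-0.5, 2.3, 1.9]
finger_gap: 15.0
gripper_force: 43.2
```

Call:
step_arm:
  deltas:
    - {"gripper": 1, "x": 0, "y": 0, "z": 0, "twist": 0.1}
    - {"gripper": 1, "x": 0, "y": 0, "z": 0, "twist": 0.1}
    - {"gripper": 1, "x": 0, "y": 0, "z": 0, "twist": 0.1}
    - {"gripper": 1, "x": 0, "y": 0, "z": 0, "twist": 0.1}
    - {"gripper": 1, "x": 0, "y": 0, "z": 0, "twist": 0.08}
    - {"gripper": 1, "x": 0, "y": 0, "z": 0, "twist": 0.043}
    - {"gripper": 1, "x": 0, "y": 0, "z": 0, "twist": 0}
    - {"gripper": 1, "x": 0, "y": 0, "z": 0, "twist": 0}
    - {"gripper": 1, "x": 0, "y": 0, "z": 0, "twist": 0}

```text
clock: 20.95
tool_pos: [529.1, 304.8, 61.1]
eef_rot: [[-0.53, 0.848, 0.004], [0.848, 0.53, 0.005], [0.002, 0.005, -1.0]]
contact_force: [2.2, 5.9, 1.3]
finger_gap: 15.5
gripper_force: 43.1
```

Call:
step_arm:
  deltas:
    - {"gripper": 3, "x": 0, "y": 0, "z": 0, "twist": 0}
    - {"gripper": 3, "x": 0, "y": 0, "z": 0, "twist": 0}
    - {"gripper": 3, "x": 0, "y": 0, "z": -0.5, "twist": 0}
    - {"gripper": 3, "x": 0, "y": 0, "z": -2.5, "twist": 0}
    - {"gripper": 3, "x": 0, "y": 0, "z": -3.5, "twist": 0}
    - {"gripper": 3, "x": 0, "y": 0, "z": -3.5, "twist": 0}
    - {"gripper": 3, "x": 0, "y": 0, "z": -3.5, "twist": 0}
    - {"gripper": 3, "x": 0, "y": 0, "z": -2.5, "twist": 0}
    - {"gripper": 3, "x": 0, "y": 0, "z": 0, "twist": 0}
    - {"gripper": 3, "x": 0, "y": 0, "z": 0, "twist": 0}

```text
clock: 21.78
tool_pos: [528.6, 302.7, 222.1]
eef_rot: [[-0.528, 0.849, 0.004], [0.849, 0.528, 0.002], [-0.001, 0.004, -1.0]]
contact_force: [-0.5, -0.2, -0.5]
finger_gap: 30.0
gripper_force: 0.0
```

```bash
python3 - <<'E'
from h import *
a,d=camera("wrist");save("k.png",a,1.5);C=cloud("wrist",d);print(state()["tool_pos"])
c=np.array([557,173]);y=np.radians(10.7);B=np.array([[np.cos(y),np.sin(y)],[-np.sin(y),np.cos(y)]])
q=(C[...,:2]-c)@B.T
m=(d>0)&(abs(q)<60).all(-1)&(C[...,2]>80)&(C[...,2]<140)
print("lid",m.sum(),np.polyfit(q[m][:,0],C[m][:,2],1))
t=np.array([529,303]);k=(d>0)&(np.hypot(*(np.moveaxis(C[...,:2],-1,0)-t[:,None,None]))<36)&(C[...,2]>74)&(C[...,2]<92)
P=C[k];print("bar",len(P),np.median(P[:,2]),cv2.minAreaRect(P[:,:2].astype(np.float32)))
for r in place_of("wrist",'mark')[:1]: u=r["location"];print(r["conf"],u,px2w("wrist",u,0,104))
E
```

```text
[527.67600775 302.15031209 220.02388199]
lid 4965 [-2.93219179e-03  1.04490344e+02]
bar 996 81.15068815002977 ((528.1556396484375, 304.07232666015625), (15.753641128540039, 56.81474685668945), 32.37098693847656)
0.9 [254.5, 114.9] [498.79917117 350.67765305 104.        ]
```

View pics/k.png

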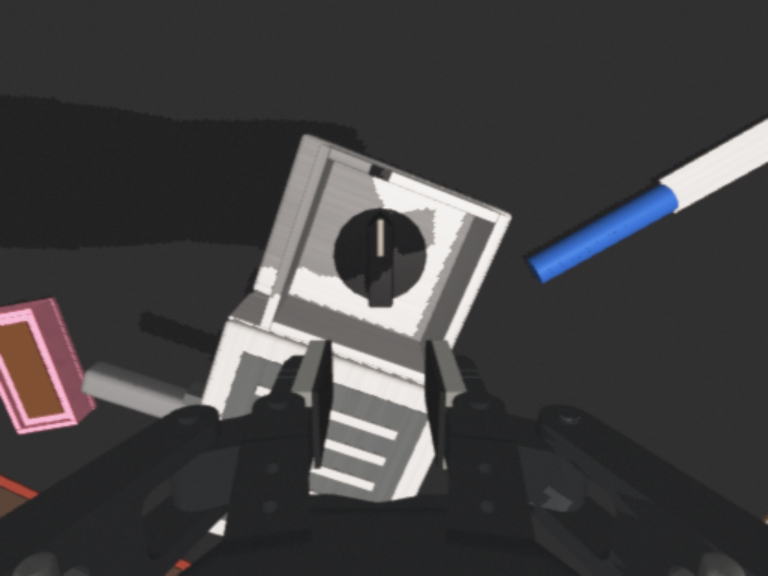

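The pointer at (380,222) lines up with the mark at (380,172): bar bearing 122.4°, mark bearing about 122°. The lid is flat shut and the gripper is clear.

```bash
python3 -c "
from h import *
print(close_job())"
```

```text
the job is handed in; nothing more can be done
None
```

The job is handed in at about 22 s of the 72 s allowed: the oblong tart lies flat inside the baker, the lid is fully shut, the timer pointer faces the mark, and I never touched the round tarts.

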